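Fasten the dust filter's access panel with its quarter-turn stud

TASK

Take the loose quarter-turn stud out of the wooden block and lower it into the open hole in the top panel of the grey dust filter. Its cross-bar must drop through a hidden slot: feel for the slot by turning the stud under light pressure. Then press the stud down against its spring and turn it a quarter turn clockwise (seen from above) to the stop, and let it spring up into its catch and let go, so that it stays down by itself; do not force it, and leave the ring box, polish bar and pliers where they are.

Things in the scene. Friction and masses are not known exactly. Their poses are not given: they have to be found in the camera images.
- housing: grey dust filter case, fixed, 120 (x) x 190 (y) x 70 mm high, origin at the centre of its underside; air slots in its front (-x), black hose spigot at its back. On its top panel, at x -12, y -50 mm, one stud of the same kind is already fastened and stands 40 mm above the panel; the open hole is point bore.
- bore (a point): centre of the mouth of the open round hole, 34 mm in diameter, flush with the top panel, 70 mm above the bench; axes as the housing's. Heights of stud_grip above it: bar resting on the plate beside the slot 40.5 mm; dropped into the slot, on the spring, 37.5; free to turn under the plate below 28.5; bottom stop 25; caught 31.
- slot (a point): centre of the top of a hidden 5 mm plate, 22 mm down the hole, axes as the housing's. It has a slot 34 x 10.5 mm, whose direction is NOT reported: anywhere within 0.60 rad either way of the housing's x. The bar enters within 1.5 mm and about 0.1 rad of it (or half a turn round). The plate holds its direction rigidly when the stud is worked.
- spring (a point): top of the spring cup below the slot, 25 mm down the hole: 0.9 N at first, 600 N/m, bottom stop after 12.5 mm (8.4 N). Under the plate the bar turns only clockwise from above, to a hard stop 1.57 rad from the slot (0.1 to 0.2 rad of play at each end); there the plate's underside has notches 11 mm wide, 2.5 mm deep, into which the spring (5 N) lifts the bar.
- stud_grip (a point): grip point of the loose stud, on its axis in the red upright wing: 30 mm along the stud's x, 12 mm thick (y), 30 mm high; the point is 9 mm below the wing's top, 21 mm above its foot. Below the wing a dark barrel, 28 mm diameter, 23 mm long; below that the shank and cross-bar. Whole stud 71.5 mm high, about 0.08 kg, z up.
- stud_foot (a point): centre of the stud's flat foot, 62.5 mm below stud_grip: a 7 mm shank, 18.5 mm long, and at its lowest end a round steel cross-bar 26 mm long, 7 mm thick, along the stud's x, parallel to the wing
- caddy: pale wooden block, fixed, 64 x 64 x 36 mm, origin at the centre of its underside; the stud stands upright in its 32 mm hole, the foot 10 mm above the bench (stud_grip 72.5 mm above the bench); the block stands on the left or on the right of the filter
- ring_box: white ring box 54 x 50 x 43 mm, loose bystander, origin at the centre of its underside
- polish_bar: red and cream polish bar 32 x 63 x 28 mm, loose bystander, origin at the centre of its underside
- flat_pliers: black-handled flat pliers lying flat, 38 x 134 x 9 mm, loose bystander, origin at the centre of its underside
Not all that is in view belongs to the job. Leave any green or yellow look-alike of the part that bears stud_grip alone.

How it is judged (in metres and radians):
On the way, in this order (a step that is already met when the one before it is completed fails the run):
1. the stud stands in the hole of the top panel (z of stud_grip in the frame of bore below 0.044 m and horizontal distance between stud_grip and bore below 0.006 m and angle between stud_grip's own z axis and vertical below 0.15 rad), for 0.1 s.
2. the stud is through the slot and pressed down far enough to turn (z of stud_grip in the frame of bore below 0.0285 m and horizontal distance between stud_grip and bore below 0.004 m), for 0.1 s.
At the end, for the whole second after the job is handed in: the stud, let go and still, stays down in the hole caught by its cross-bar: its grip point 29.3 to 32.5 mm above the mouth of the hole (31 mm when caught), within 4 mm of the hole's axis and within 0.12 rad of upright (z of stud_grip in the frame of bore between 0.0293 and 0.0325 m and horizontal distance between stud_grip and bore below 0.004 m and angle between stud_grip's own z axis and vertical below 0.12 rad and linear speed of stud below 0.01 m/s); the robot touches nothing.
It fails at once if the stud is forced: more than 60 N between it and the dust filter (contact force between stud and housing above 60 N).
It fails at once if the robot pushes on the dust filter with more than 15 N (contact force between any of the fingers, the arm and housing above 15 N).
It fails at once if the ring box is moved by more than 15 mm (distance of ring_box from where it was at the start of the episode above 0.015 m).
It fails at once if the polish bar is moved by more than 15 mm (distance of polish_bar from where it was at the start of the episode above 0.015 m).
It fails at once if the pliers are moved by more than 15 mm (distance of flat_pliers from where it was at the start of the episode above 0.015 m).
It also fails if it takes over 72 s, if anything falls off the work surface, if the arm or the gripper's body presses on something with over 40 N, if the wrist force passes 120 N, or if a joint passes its speed limit or range.

ROBOT

A 7-joint arm with a two-finger parallel gripper is mounted at the origin on a cart in front of the work surface, level with it; the furniture and walls round the work are solid. World frame = base frame: x ahead of the robot, y to its left, z up, the work surface at z = 0. Lengths are in mm, angles in rad, forces in N, time in s.
With the tool pointing down it reaches from about 425 to 950 mm from the base axis. Payload 16.7 kg.
Tool frame: the origin (TCP) lies at the very end of the fingers, on their centre line; the grasp point (between the pads) lies 19 mm behind it (hold_point_z is the distance from the TCP to the grasp point, in mm); z points along the fingers, y is the line along which they close (so a half turn about z gives the same grasp; the last joint's range is limited). The gripper opens to 94 mm and grips with 3 to 60 N. Pads are 16 mm wide; open, the fingers measure 119 mm over their backs; the gripper's body (75 mm by 177 mm) begins 78 mm behind the grasp point.
Start: joints at [-1.383, 0.426, 0.074, 1.606, -0.034, 1.111, -0.067], TCP at [223.706, 636.812, 205.467] pointing down, gripper open.
Joint ranges: [-2.85, 2.85], [-0.5, 2.14], [-1.23, 1.37], [0.21, 2.46], [-1.02, 4.16], [0.16, 2.05], [-2.73, 2.73]. Speed limits (rad/s): [1.89, 1.89, 2.39, 2.39, 3.01, 3.01, 3.01].

INTERFACE

Orientations are given as a rotation vector (axis times angle).
In Python, from workcell import get_state, read_camera, camera_info, hand_in, hold_point_z gives the robot as it stands.
- The arm moves only by the tool play_rows, never from a script. Its argument "steps" is a list that holds one entry, the list of rows, each a list of 4 numbers: the shift along the tool's x, y, z in mm, then the turn about the tool's z in rad. In form: [[[x, y, z, twist], ...]]. A call has 1 to 10 rows; each row shifts and turns the commanded pose from where the row before left it, along the tool's axes as they then stand; what a row does not reach is not made up. A row lasts 1/8 s, in which the tool goes at most 62.5 mm and 10.7 degrees, less where a joint would pass 70% of its speed; a pose out of reach is approached as far as the arm can. A call is refused whole if a number of a shift passes 62.5 or a number of a turn 0.188, either way. A call with a gripper value outside its range is refused whole. "fingers" is the closure, from 0 (fully open) to 1 (shut), set as the call begins (left out, the last holds). The fingers move at their own pace and stop on an object; "grip_force" is the grip in N (left out, the last holds). Time passes only in rows, so rows that do not move let the fingers close. It gives the time, the measured TCP pose, the force, the opening and the grip force at its end, in the units of the state.
- get_state(): the state, without advancing time (a new reading comes with each control period).
- read_camera(name): name is "scene" or "top" or "wrist"; returns the picture (480x640x3 uint8, red, green, blue); there is no depth.
- camera_info(name): a dict with "fx", "fy", "cx", "cy" (pixels), "k1" (the pictures are not rectified: a ray, as slopes to the right and down, at radius r is drawn at 1 + k1 r^2 times it, then the intrinsics apply), "world_from_camera" (4x4, takes a point from camera to world coordinates). Camera axes: x right, y up, looking along -z (the intrinsics and any distortion apply to the point x, -y, -z); pixel columns grow to the right and rows downward; lengths in mm; the calibration is good to about 2 mm. A picture is of the moment at which its call begins: read the wrist's pose just before it. camera_info takes no time and is no camera call; for the wrist camera it gives the pose at the moment of the call.
- hand_in(): hands the job in; it is judged then, once.
The state is a dict: "clock": time; "joint_positions": joint angles; "qd": joint speeds; "joint_efforts": joint torques, N m; "eef_pos": TCP position; "eef_rot": TCP orientation; "force": force on the tool from outside, world axes, zero at the start; "torque": the same for the moment, N m; "grip_width": opening from 0.0 (shut) to 1.0 (fully open); "grasp_force": force on a finger pad.
Only numpy, scipy, OpenCV 4.12 (cv2) and the standard library are available. Lean on these libraries where they do the work, as an engineer would, in place of code of your own. Each camera call takes 0.05 s, during which the arm holds its last target. There are 200 camera calls.

## Working session

There is one attempt and no reset: what is moved stays moved. The work goes in short steps, Python scripts to look and compute and a tool call to move; the robot and the scene stay as the last step left them, time stands still between calls to the robot, and variables do not carry over. Pictures are saved under pics/ and viewed, at most 10 in all, crops included, and the job is handed in when it is done.

Besides the shell and the picture viewer there is one more tool, called by a JSON object that holds its "fn" and its "kwargs". play_rows: Moves the arm, as the interface text tells. Its arguments: {"type":"object","properties":{"steps":{"type":"array"},"fingers":{"type":"number"},"grip_force":{"type":"number"}},"required":["steps"]}

```bash
mkdir -p pics
cat > h.py <<'E'
import numpy as np, cv2, json
from workcell import *
def snap(n,f):
    i=camera_info(n); im=read_camera(n); cv2.imwrite(f,cv2.cvtColor(im,cv2.COLOR_RGB2BGR)); json.dump({k:np.array(v).tolist() for k,v in i.items()},open(f+'.json','w')); return im
def ld(f): return json.load(open(f+'.json'))
def K(i): return np.array([[i['fx'],0,i['cx']],[0,i['fy'],i['cy']],[0,0,1.]])
def back(i,u,v,z):
    M=np.array(i['world_from_camera']); d=np.array([u-i['cx'],v-i['cy']])/[i['fx'],i['fy']]
    s=d.copy()
    for _ in range(30): s=d/(1+i['k1']*(s@s))
    r=M[:3,:3]@np.array([s[0],-s[1],-1]); o=M[:3,3]
    return o+r*(z-o[2])/r[2]
def proj(i,p):
    M=np.array(i['world_from_camera']); c=M[:3,:3].T@(np.array(p,float)-M[:3,3]); s=np.array([c[0],-c[1]])/-c[2]
    s=s*(1+i['k1']*(s@s)); return s*[i['fx'],i['fy']]+[i['cx'],i['cy']]
E
python3 - <<'E'
from h import *
for n in('top','scene'):
    snap(n,f'pics/{n}0.png'); i=ld(f'pics/{n}0.png'); print(n,i['fx'],i['k1'],np.round(i['world_from_camera'],2).tolist())
print(get_state())
E
```

```text
top 548.7608168742692 -0.01770965278069081 [[-0.02, 0.99, -0.11, 339.59], [-1.0, -0.02, 0.01, -8.48], [0.01, 0.11, 0.99, 1238.11], [0.0, 0.0, 0.0, 1.0]]
scene 605.9179690108632 -0.052327446567692094 [[0.59, 0.43, -0.69, -289.72], [-0.81, 0.34, -0.48, -564.13], [0.02, 0.84, 0.54, 687.48], [0.0, 0.0, 0.0, 1.0]]
{'clock': 0.1, 'joint_positions': array([-1.38245012,  0.42663512,  0.073876  ,  1.60652909, -0.03408734,
        1.11081407, -0.06710887]), 'qd': array([-8.14171794e-05, -5.02150566e-04, -1.81528936e-04, -6.27605113e-04,
        8.31244127e-04,  1.30677622e-03, -6.77957648e-04]), 'joint_efforts': array([ 8.79383617e-03, -9.37474680e+01,  3.67678955e+00, -4.55043018e+01,
       -4.85344429e-02,  1.67180708e-02,  2.70895924e-06]), 'eef_pos': array([223.64627418, 636.45733808, 204.87538301]), 'eef_rot': array([-5.28237338e-01, -3.09676958e+00,  1.76246718e-03]), 'force': array([ 0.52574742, -0.69013368, -0.48601613]), 'torque': array([ 0.01833764, -0.00825855,  0.01582191]), 'grasp_force': 0.0, 'grip_width': 1.0018666101112943}
```

View pics/top0.png

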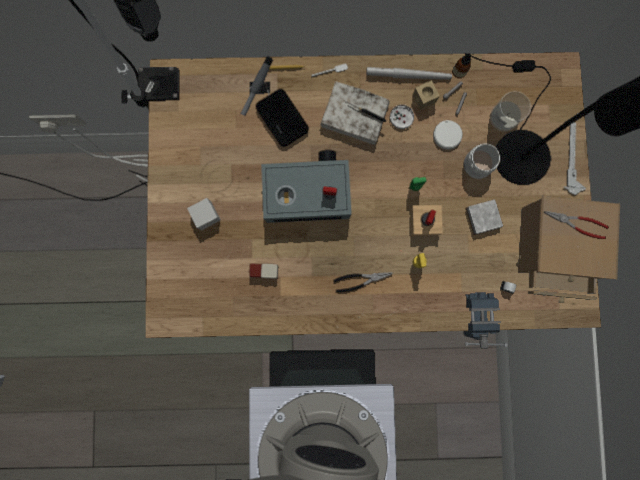

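View pics/scene0.png

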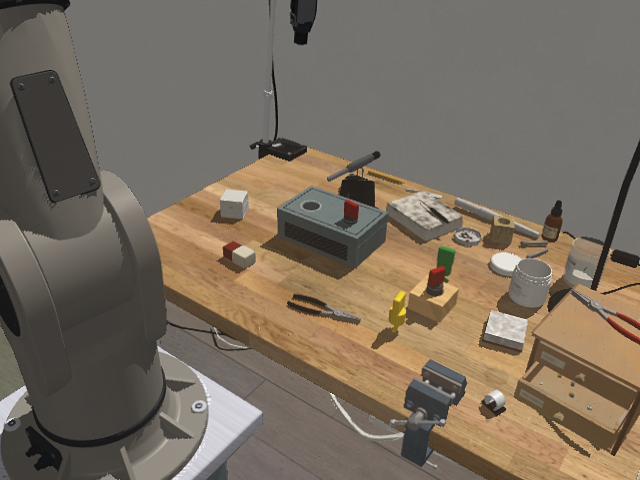

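Top view: the candidates are the red stud in the wooden block at (430,217), the green look-alike at (418,184), the yellow one at (420,260), and the red stud already fastened in the filter at (330,191). The red one in the pale block is the loose stud. The open hole is at (286,195). I'll confirm this in an enlarged crop.

Run:
```python
from h import *
im=cv2.imread('pics/top0.png'); a=im[165:275,255:355]; b=im[165:275,385:485]
s=cv2.imread('pics/scene0.png')[235:345,375:475]
o=np.hstack([cv2.resize(x,(400,440),interpolation=cv2.INTER_CUBIC) for x in (a,b)])
cv2.imwrite('pics/crop1.png',o)
i=ld('pics/top0.png')
print('caddy',back(i,428,220,36),'hole',back(i,285.5,195.5,70),'studtop',back(i,430.5,216,81),'fast',back(i,330,190,112))
for u,v in((263,165),(349,161),(350,209),(264,213)): print(back(i,u,v,70))
```

```text
caddy [ 509.66380721 -246.59304004   36.        ] hole [564.68273918  66.19339287  70.        ] studtop [ 511.81315257 -243.40774565   81.        ] fast [566.335807   -29.42013421 112.        ]
[633.03757227 114.19921362  70.        ]
[638.17701714 -73.04815269  70.        ]
[532.28147713 -72.37164594  70.        ]
[527.40430116 112.94020411  70.        ]
```

View pics/crop1.png

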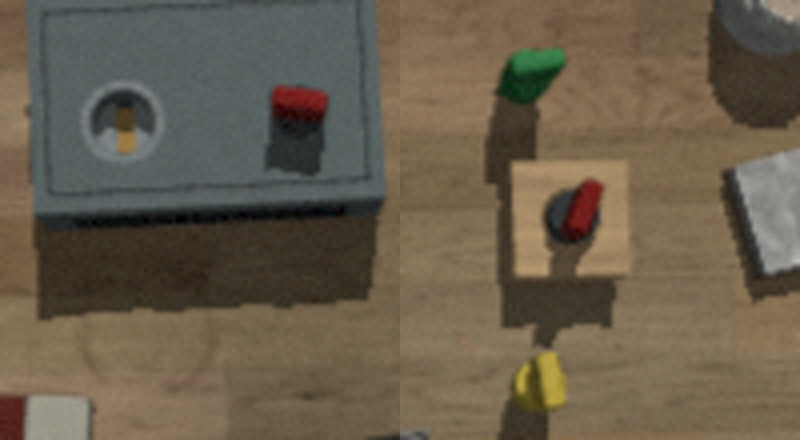

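The crop confirms it: the red stud stands in the pale block (wing about -0.45 rad from x), with the green and yellow look-alikes outside the block. The open hole is at (285.5,195.5). I'll move over the hole to look.

{"fn": "play_rows", "kwargs": {"steps": [[[-34,-28,0,0],[-34,-28,0,0],[-34,-28,0,0],[-34,-28,0,0],[-34,-28,0,0],[-34,-28,0,0],[-34,-28,0,0],[-34,-28,0,0]]], "fingers": 0.4}}

```text
clock: 1.1
eef_pos: [406.6, 333.9, 205.4]
eef_rot: [-0.528, -3.097, 0.0]
force: [1.3, 0.7, 0.3]
grip_width: 0.604
grasp_force: 0.0
```

{"fn": "play_rows", "kwargs": {"steps": [[[-34,-28,0,0],[-34,-28,0,0],[-34,-28,0,0],[-34,-28,0,0],[-34,-28,0,0],[-34,-28,0,0],[-34,-28,0,0],[0,0,0,0]]]}}

```text
clock: 2.1
eef_pos: [566.6, 68.0, 205.2]
eef_rot: [0.535, 3.095, -0.002]
force: [0.1, 0.8, 0.1]
grip_width: 0.602
grasp_force: 0.0
```

Run:
```python
from h import *
s=get_state();print(s['clock'],s['eef_pos'],s['eef_rot'],s['force'],s['joint_positions'])
snap('wrist','pics/w1.png'); i=ld('pics/w1.png'); print(i['fx'],i['k1'],np.round(i['world_from_camera'],3).tolist())
```

```text
2.1 [566.61793385  68.04725401 205.23388489] [ 5.35456475e-01  3.09542610e+00 -2.10541611e-03] [0.12976546 0.76816445 0.09528136] [-0.56994537  0.26779165  0.40620691  1.86265137 -0.12031181  1.03549403
  1.11309245]
370.6065899815883 -0.07455698040836954 [[0.336, -0.916, -0.219, 504.717], [0.942, 0.327, 0.079, 90.294], [-0.001, -0.233, 0.972, 385.708], [0.0, 0.0, 0.0, 1.0]]
```

View pics/w1.png

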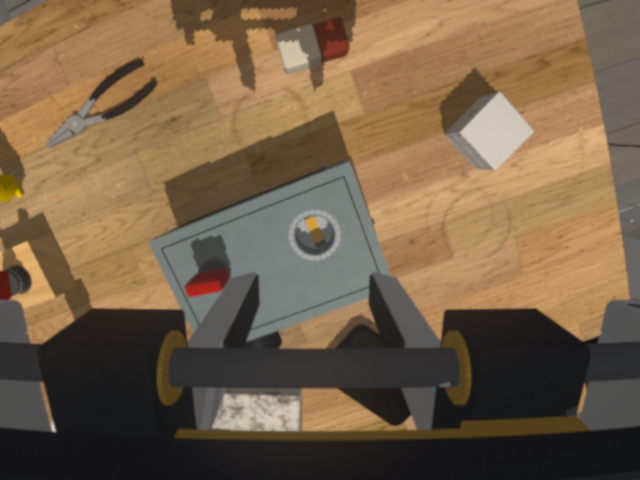

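Run:
```python
from h import *
im=cv2.imread('pics/w1.png'); cv2.imwrite('pics/crop2.png',cv2.resize(im[195:275,275:355],(560,560),interpolation=cv2.INTER_CUBIC))
i=ld('pics/w1.png')
print(back(i,314.5,234.5,70))
c=[back(i,u,v,70)[:2] for u,v in((150,240),(350,162),(388,272))]; print(np.round(c,1))
e=c[0]-c[1]; print('long edge ang',np.arctan2(e[1],e[0]),np.linalg.norm(e), c[2]-c[1])
c=[back(ld('pics/top0.png'),u,v,70)[:2] for u,v in((263,165),(349,161),(350,209),(264,213))]
```

```text
[568.49076388  68.08364481  70.        ]
[[524.  -71. ]
 [520.1 116.8]
 [622.9 118.6]]
long edge ang -1.5499437091520152 187.91226353930463 [102.82142166   1.73417899]
```

View pics/crop2.png

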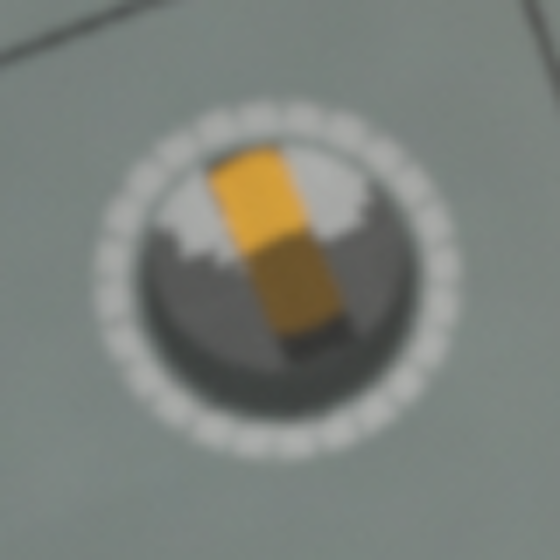

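The crop shows the slot: the brass spring cup is visible through it, running from crop (244,162) to (320,342).

Run:
```python
from h import *
i=ld('pics/w1.png')
P=lambda a,b,z:back(i,a/7+275,b/7+195,z)[:2]
for a,b in(((290,360),(210,175)),((352,325),(278,150))):
    d=P(*a,48)-P(*b,48); print('slot',np.arctan2(d[1],d[0]),P(*b,48),P(*a,48))
print('hole',P(278,279,70), P(100,280,70)-P(458,280,70),P(278,100,70)-P(278,457,70))
# inner line of panel edge for housing yaw
d=P(0,62,70)-P(150,5,70); print('edge',np.arctan2(d[1],d[0]))
```

```text
slot 0.05602507250066943 [557.0925265   62.87046178] [584.32722414  64.39788612]
slot 0.053860525145008 [556.96659185  72.43659086] [582.57017281  73.81694822]
hole [568.85311729  68.15267289] [-14.97828473 -41.97880482] [-42.82003461  15.25422207]
edge -1.5532868707308822
```

{"fn": "play_rows", "kwargs": {"steps": [[[-10,-33,0,0],[-10,-33,0,0],[-10,-33,0,0],[-10,-33,0,0],[-10,-33,0,0],[-10,-33,0,0],[0,-33,0,0],[0,-33,0,0],[0,-33,0,0],[0,0,0,0]]]}}

```text
clock: 3.4
eef_pos: [522.9, -229.7, 205.5]
eef_rot: [-0.532, -3.096, 0.0]
force: [-0.4, 0.5, 0.5]
grip_width: 0.602
grasp_force: 0.0
```

Run:
```python
from h import *
s=get_state();print(s['clock'],s['eef_pos'],s['eef_rot'],s['force'],s['joint_positions'])
snap('wrist','pics/w2.png')
i=ld('pics/w2.png'); print(proj(i,(510,-245,81)))
```

```text
3.4 [ 522.89333776 -229.71553219  205.50426432] [-5.31504279e-01 -3.09604231e+00  3.18234757e-04] [-0.41913112  0.50945104  0.45420115] [-0.14391844  0.28158569  0.54143269  1.86718406 -0.16675919  1.03775743
  1.69606108]
[291.23640175 227.01739811]
```

View pics/w2.png

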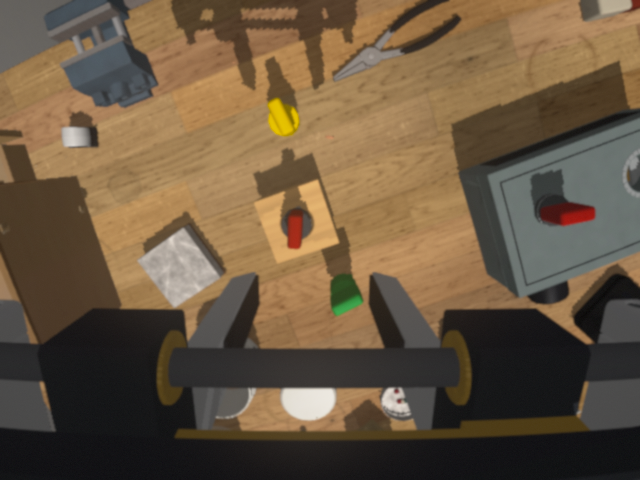

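The stud wing is at about (295,228) in the wrist view. I'll enlarge it to get its yaw and centre.

Run:
```python
from h import *
im=cv2.imread('pics/w2.png'); x0,y0=245,170
cv2.imwrite('pics/crop3.png',cv2.resize(im[y0:y0+100,x0:x0+100],(600,600),interpolation=cv2.INTER_CUBIC))
```

```text
(no output)
```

View pics/crop3.png

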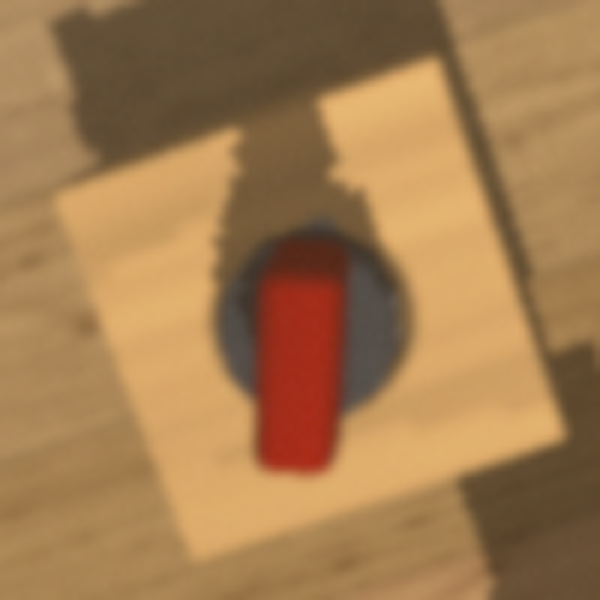

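Run:
```python
from h import *
i=ld('pics/w2.png')
P=lambda a,b,z:back(i,a/6+245,b/6+170,z)[:2]
a,b=P(304,278,81.5),P(295,470,81.5); print(a,b,(a+b)/2,np.linalg.norm(b-a),'yaw',np.arctan2(*(b-a)[::-1]))
for q in(((262,278),(258,468)),((346,278),(332,470))):
  d=P(*q[1],81.5)-P(*q[0],81.5);print(np.arctan2(d[1],d[0]))
cc=[P(*q,36) for q in((55,197),(437,55),(566,437),(192,562))]; print('caddy',np.mean(cc,0),np.round(cc,1))
j=ld('pics/top0.png')
from scipy.spatial.transform import Rotation as R
s=get_state(); M=R.from_rotvec(s['eef_rot']).as_matrix(); print(M.round(3).tolist())
```

```text
[ 502.67798906 -238.33841132] [ 527.99027828 -248.9755308 ] [ 515.33413367 -243.65697106] 27.456516463908425 yaw -0.39782805972797736
-0.3766277351823172
-0.4191805136378873
caddy [ 515.2075799  -243.79891284] [[ 483.5 -275.6]
 [ 482.8 -211.3]
 [ 547.5 -211.9]
 [ 547.  -276.4]]
[[-0.943, 0.332, -0.0], [0.332, 0.943, 0.0], [0.0, 0.0, -1.0]]
```

{"fn": "play_rows", "kwargs": {"steps": [[[4.3,-16.7,0,0.06],[0,0,25,0],[0,0,30,0],[0,0,30,0],[0,0,30,0],[0,0,20,0],[0,0,11,0],[0,0,5,0],[0,0,0,0]]]}}

```text
clock: 4.58
eef_pos: [514.4, -242.9, 54.8]
eef_rot: [0.621, 3.079, -0.0]
force: [-1.0, 0.8, -0.4]
grip_width: 0.6
grasp_force: 0.0
```

{"fn": "play_rows", "kwargs": {"steps": [[[0,0,0,0],[0,0,0,0],[0,0,0,0],[0,0,0,0],[0,0,0,0]]], "fingers": 1, "grip_force": 25}}

```text
clock: 5.2
eef_pos: [514.2, -243.0, 54.5]
eef_rot: [0.621, 3.08, -0.0]
force: [0.9, -0.3, -1.3]
grip_width: 0.126
grasp_force: 25.0
```

{"fn": "play_rows", "kwargs": {"steps": [[[0,0,-10,0],[0,0,-25,0],[0,0,-40,0],[0,0,-40,0],[0,0,-35,0],[0,0,0,-0.151],[0,0,0,-0.151],[0,0,0,-0.151],[0,0,0,0]]]}}

```text
clock: 6.32
eef_pos: [514.1, -243.1, 205.1]
eef_rot: [-0.085, 3.14, -0.0]
force: [-0.1, -0.6, -0.1]
grip_width: 0.129
grasp_force: 25.0
```

{"fn": "play_rows", "kwargs": {"steps": [[[-4,16.7,0,0],[-8,40,0,0],[-9,40,0,0],[-9,40,0,0],[-9,40,0,0],[-9,40,0,0],[-9,40,0,0],[-9,35,0,0],[-3.6,15,0,0],[0,0,0,0]]]}}

```text
clock: 7.58
eef_pos: [566.6, 68.1, 204.3]
eef_rot: [0.087, -3.14, 0.0]
force: [0.1, -0.3, -0.9]
grip_width: 0.125
grasp_force: 25.0
```

Run:
```python
from h import *
s=get_state();print(s['clock'],s['eef_pos'],s['eef_rot'],s['force'],s['grip_width'])
im=snap('wrist','pics/w3.png')
o=im[180:340,220:420,::-1]; cv2.imwrite('pics/crop4.png',cv2.resize(o,(750,600),interpolation=cv2.INTER_CUBIC))
```

```text
7.575 [566.58778467  68.12387437 204.3283846 ] [ 8.74700957e-02 -3.13997661e+00  3.42631818e-04] [ 0.11782545 -0.28737891 -0.93340573] 0.12538469539627223
```

View pics/crop4.png

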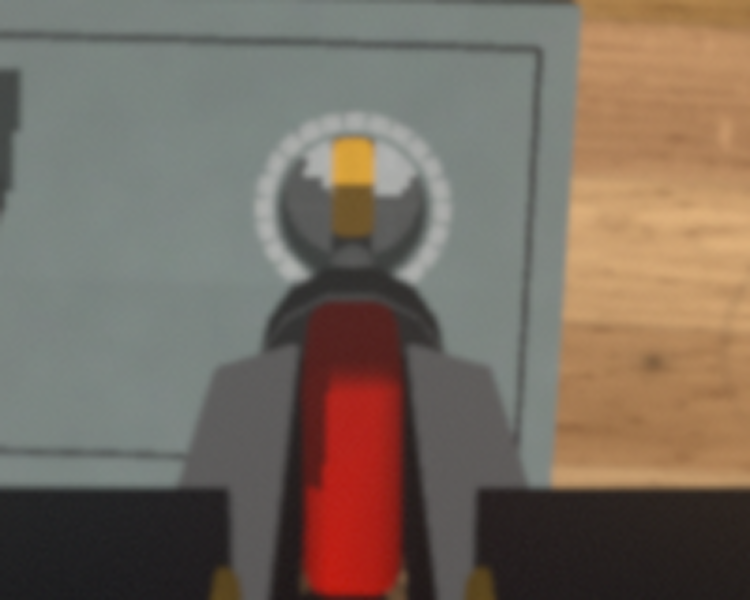

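The wing and slot are parallel. I'll compute the hole and barrel positions with this view.

Run:
```python
from h import *
i=ld('pics/w3.png'); q=lambda a,b,z:back(i,a/3.75+220,b/3.75+180,z)
print('hole',q(353,211,70))
zg=204.3+18
print('barrel top edge L/R',q(266,345,zg-21),q(440,345,zg-21),'barrel front',q(353,266,zg-44),q(353,266,zg-21))
print('wing top front corners',q(306,302,zg-21),q(400,302,zg-21), q(326,378,zg+9),q(402,378,zg+9), q(305,590,zg+9),q(402,590,zg+9))
for a,b in(((333,140),(333,235)),((374,140),(374,235))):
  d=q(*b,48)-q(*a,48); print(np.arctan2(d[1],d[0]))
```

```text
hole [569.51538178  68.26058009  70.        ]
barrel top edge L/R [560.54143336  55.51223688 201.3       ] [559.20886938  79.56291593 201.3       ] barrel front [554.5613096   67.27339783 178.3       ] [548.59223618  66.90797889 201.3       ]
wing top front corners [554.04955418  60.74784059 201.3       ] [553.33528897  73.63718301 201.3       ] [554.43991574  64.04173127 231.3       ] [553.95128943  72.88182398 231.3       ] [581.76430394  62.87343313 231.3       ] [581.11287548  74.64524164 231.3       ]
0.052434436115777965
0.05913109375235876
```

{"fn": "play_rows", "kwargs": {"steps": [[[-1,0.3,0,0],[0,0,20,0],[0,0,30,0],[0,0,25,0],[0,0,10,0],[0,0,10,0],[0,0,6,0],[0,0,5,0],[0,0,0,0],[0,0,0,0]]]}}

```text
clock: 8.88
eef_pos: [568.0, 67.6, 98.8]
eef_rot: [-0.087, 3.14, 0.0]
force: [-0.0, 0.3, -0.6]
grip_width: 0.126
grasp_force: 25.0
```

{"fn": "play_rows", "kwargs": {"steps": [[[0,0,1,0],[0,0,1,0],[0,0,1,0],[0,0,1,0],[0,0,1,0],[0,0,0,0]]]}}

```text
clock: 9.62
eef_pos: [567.8, 67.5, 93.4]
eef_rot: [0.087, -3.14, 0.0]
force: [-0.3, 0.1, -1.1]
grip_width: 0.122
grasp_force: 25.0
```

{"fn": "play_rows", "kwargs": {"steps": [[[0,0,1,0],[0,0,1,0],[0,0,1,0],[0,0,0,0],[0,0,0,0]]]}}

```text
clock: 10.25
eef_pos: [567.8, 67.5, 90.5]
eef_rot: [0.087, -3.14, 0.0]
force: [0.0, 0.0, -0.6]
grip_width: 0.125
grasp_force: 25.0
```

{"fn": "play_rows", "kwargs": {"steps": [[[0,0,1,0],[0,0,1,0],[0,0,1,0],[0,0,1,0],[0,0,0,0],[0,0,0,0]]]}}

```text
clock: 11.0
eef_pos: [567.8, 67.6, 86.5]
eef_rot: [-0.087, 3.14, 0.0]
force: [-0.7, 0.2, 2.3]
grip_width: 0.127
grasp_force: 25.0
```

Through the slot and on the spring. Now I'll press to about 26.5 mm.

{"fn": "play_rows", "kwargs": {"steps": [[[0,0,2,0],[0,0,2,0],[0,0,2,0],[0,0,1,0],[0,0,1,0],[0,0,0.3,0],[0,0,0,0],[0,0,0,0]]]}}

```text
clock: 12.0
eef_pos: [567.9, 67.5, 78.3]
eef_rot: [-0.087, 3.14, 0.0]
force: [-1.1, 0.4, 5.9]
grip_width: 0.128
grasp_force: 25.0
```

{"fn": "play_rows", "kwargs": {"steps": [[[0,0,0.8,0],[0,0,0,0],[0,0,0,0.08],[0,0,0,0.1],[0,0,0,0.1],[0,0,0,0.1],[0,0,0,0.1],[0,0,0,0]]]}}

```text
clock: 13.0
eef_pos: [568.1, 67.5, 77.6]
eef_rot: [0.665, 3.07, -0.0]
force: [-0.7, -1.4, 7.6]
grip_width: 0.128
grasp_force: 25.0
```

Run:
```python
from h import *
s=get_state();print(s['eef_pos'],s['eef_rot'],s['force'],s['torque'],s['joint_positions'][6])
```

```text
[568.13395004  67.50932286  77.55275409] [ 6.64686323e-01  3.06986339e+00 -3.84590035e-05] [-0.66230873 -1.38836817  7.57127119] [-0.12606109  0.02042119 -0.02507369] 1.1339197056437553
```

{"fn": "play_rows", "kwargs": {"steps": [[[0,0,0,0.1],[0,0,0,0.1],[0,0,0,0.1],[0,0,0,0.1],[0,0,0,0.1],[0,0,0,0.1],[0,0,0,0.1],[0,0,0,0.1],[0,0,0,0.1],[0,0,0,0]]]}}

```text
clock: 14.25
eef_pos: [568.1, 67.5, 77.5]
eef_rot: [1.934, 2.475, 0.0]
force: [0.5, -0.5, 7.1]
grip_width: 0.13
grasp_force: 25.0
```

Run:
```python
from h import *
s=get_state();print(s['eef_pos'],s['eef_rot'],s['force'],s['torque'],s['joint_positions'][6])
```

```text
[568.14374502  67.50630469  77.49576935] [1.93378523e+00 2.47513059e+00 1.70095327e-04] [ 0.47230203 -0.46566953  7.08692272] [-0.10660968  0.05608553  0.01433924] 0.3776727689302009
```

{"fn": "play_rows", "kwargs": {"steps": [[[0,0,0,0.05],[0,0,0,0.05],[0,0,0,0.05],[0,0,0,0.05],[0,0,0,0]]]}}

```text
clock: 14.88
eef_pos: [568.2, 67.5, 77.5]
eef_rot: [2.17, 2.271, 0.0]
force: [-0.0, -0.7, 6.9]
grip_width: 0.124
grasp_force: 25.0
```

Run:
```python
from h import *
s=get_state();print(s['eef_pos'],s['eef_rot'],s['force'],s['torque'],s['joint_positions'])
```

```text
[568.15878261  67.52085504  77.5368167 ] [2.17034307e+00 2.27069531e+00 4.94642359e-04] [-0.02565283 -0.67594729  6.88312375] [-0.11339462  0.02098347 -0.039921  ] [-0.76221951  0.49608599  0.68800549  1.98105629 -0.42952892  0.8115279
  0.21416902]
```

{"fn": "play_rows", "kwargs": {"steps": [[[0,0,0,0.04],[0,0,0,0.04],[0,0,0,0]]]}}

```text
clock: 15.25
eef_pos: [568.1, 67.5, 77.5]
eef_rot: [2.259, 2.182, 0.001]
force: [-0.3, 0.2, 7.3]
grip_width: 0.122
grasp_force: 25.0
```

Run:
```python
from h import *
s=get_state();print(s['eef_pos'],s['eef_rot'],s['force'],s['torque'])
```

```text
[568.11859795  67.53096301  77.54232201] [2.25926892e+00 2.18234852e+00 5.22776329e-04] [-0.28820894  0.24784284  7.31984483] [-0.13554185  0.15273597  0.04846174]
```

{"fn": "play_rows", "kwargs": {"steps": [[[0,0,-1,0],[0,0,-1,0],[0,0,-1,0],[0,0,-1,0],[0,0,0,0],[0,0,0,0]]]}}

```text
clock: 16.0
eef_pos: [568.0, 67.5, 81.4]
eef_rot: [2.259, 2.183, 0.0]
force: [0.3, -0.8, 5.6]
grip_width: 0.13
grasp_force: 25.0
```

{"fn": "play_rows", "kwargs": {"steps": [[[0,0,-0.7,0],[0,0,-0.7,0],[0,0,0,0],[0,0,0,0]]]}}

```text
clock: 16.5
eef_pos: [567.9, 67.5, 82.8]
eef_rot: [2.259, 2.183, 0.0]
force: [2.0, -0.1, 4.1]
grip_width: 0.126
grasp_force: 25.0
```

{"fn": "play_rows", "kwargs": {"steps": [[[0,0,-0.5,0],[0,0,-0.4,0],[0,0,0,0],[0,0,0,0]]]}}

```text
clock: 17.0
eef_pos: [567.8, 67.5, 83.4]
eef_rot: [2.259, 2.183, -0.0]
force: [5.2, 0.3, -5.1]
grip_width: 0.124
grasp_force: 25.0
```

It is caught, since the force reversed at the notch. Now I'll release.

{"fn": "play_rows", "kwargs": {"steps": [[[0,0,0.3,0],[0,0,0,0],[0,0,0,0],[0,0,0,0],[0,0,0,0]]], "fingers": 0.6}}

```text
clock: 17.62
eef_pos: [567.7, 67.5, 83.4]
eef_rot: [-2.259, -2.183, 0.0]
force: [-0.6, -0.1, -0.4]
grip_width: 0.399
grasp_force: 0.0
```

{"fn": "play_rows", "kwargs": {"steps": [[[0,0,-5,0],[0,0,-15,0],[0,0,-30,0],[0,0,-35,0],[0,0,-35,0],[0,0,0,0],[0,0,0,0]]]}}

```text
clock: 18.5
eef_pos: [567.6, 67.7, 203.5]
eef_rot: [-2.259, -2.183, -0.001]
force: [-0.2, 0.1, -0.9]
grip_width: 0.4
grasp_force: 0.0
```

Run:
```python
from h import *
s=get_state();print(s['clock'],s['eef_pos'],s['force'])
a=snap('wrist','pics/w4.png')[120:340,200:440,::-1]; b=snap('scene','pics/s4.png')[170:280,265:400,::-1]
cv2.imwrite('pics/crop5.png',np.hstack([cv2.resize(x,(390,400),interpolation=cv2.INTER_CUBIC) for x in(a,b)]))
```

```text
18.5 [567.59359966  67.68213056 203.47867652] [-0.24112629  0.07214935 -0.91057112]
```

View pics/crop5.png

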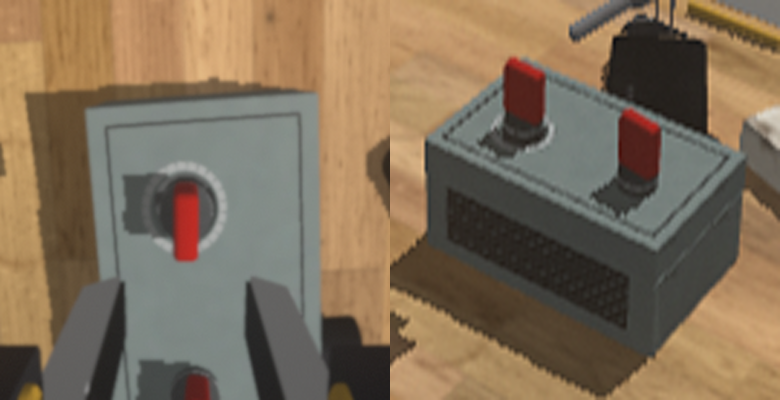

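Both views show the stud upright in the ring, parallel to the fastened stud and level with it.

```bash
python3 -c "
from workcell import *
print(hand_in())"
```

```text
the job is handed in; nothing more can be done
None
```

I put the stud through the slot, pressed and turned it clockwise about 1.66 rad, and let it spring up; the upward force reversed at about 31 mm, the catch height. It stayed upright and down once I let go, the ring box, polish bar and pliers were not touched, and I handed the job in at about 18.6 s (no verdict came back).

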